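# Unclamp a microscope objective and present its rear lens to the inspection camera

### The arm

A 7-joint arm with a two-finger parallel gripper is mounted at the origin on the work surface. World frame = base frame: x ahead of the robot, y to its left, z up, the work surface at z = 0. Lengths are in m, angles in rad, forces in N, time in s.
With the tool pointing down it reaches from about 0.35 to 0.775 m from the base axis. Payload 3.1 kg.
Tool frame: the origin (TCP) lies on the centre line of the jaws, within the pads' length; the fingertips stand 14 mm ahead of it and the grasp point (between the pads) lies 5 mm behind it; z points along the fingers, x is the direction in which the jaws open and shut, and the axes are right-handed (so a half turn about z gives the same grasp; the last joint's range is limited). The gripper opens to 85 mm and grips with 20 to 120 N. Pads are 22 mm wide; open, the fingers measure 114 mm over their backs; the gripper's body (76 mm by 85 mm) begins 54 mm behind the grasp point. The pads swing forward as they close: fully open they stand 13 mm farther back than shut.
Start: joints at [-1.311, 0.311, 0.014, 1.512, -0.004, 1.319, -0.027], TCP at [0.163, 0.525, 0.245] pointing down, gripper open.
Joint ranges: [-2.7, 2.7], [-0.3, 1.91], [-1.27, 1.3], [0.12, 2.57], [-1.44, 4.58], [0.2, 2.03], [-3.05, 3.05]. Speed limits (rad/s): [2.79, 2.79, 3.14, 3.14, 3.14, 3.14, 3.14].

### API

Orientations are given as a rotation vector (axis times angle).
In Python, from rig import get_state, read_camera, job_done gives the robot as it stands.
- The arm moves only by the tool carry_out, never from a script. Its argument "increments" is a list that holds one entry, the list of rows, each a list of 7 numbers: the turn, a rotation vector about the tool's x, y, z in rad, then the shift along the tool's x, y, z in cm, then the closure, from 0 (fully open) to 1 (shut). In form: [[[ax, ay, az, dx, dy, dz, fingers], ...]]. A call has 1 to 8 rows; each row is the pose to reach, as a shift and turn from the pose measured when the call began, along the tool's axes at that moment; what a row does not reach only later rows make up. A row lasts 1/12 s, in which the tool goes at most 41.7 mm and 7.16 degrees, less where a joint would pass 70% of its speed; a pose out of reach is approached as far as the arm can. A call with a gripper value outside its range is refused whole. The fingers move at their own pace and stop on an object; "grip_force" is the grip in N (left out, the last holds). Time passes only in rows, so rows that repeat a pose let the fingers close. It gives the time, the measured TCP pose, the force and the opening at its end, in the units of the state.
- get_state(): the state, without advancing time (a new reading comes with each control period).
- read_camera(name): name is "scene" or "top" or "wrist"; returns a dict with "frame" (480x640x3 uint8, red, green, blue), "K" (3x3 intrinsics, pixels), "origin" and "orientation" of the camera in the world. Camera axes: x right, y down, z forward; pixel columns grow to the right and rows downward; lengths in m; the calibration is good to about 2 mm. The wrist camera is an equidistant fisheye: a pixel r from the principal point sees the ray r / f radians off the axis. A picture is of the moment at which its call begins. There is no depth.
- job_done(): hands the job in, once; it reports no verdict.
The state is a dict: "clock": time; "joints": joint angles; "joint_vel": joint speeds; "joint_torque": joint torques, N m; "tool_pos": TCP position; "tcp_rot": TCP orientation; "ft_force": force on the tool from outside, world axes, zero at the start; "moment": the same for the moment, N m; "grip_width": finger opening in m.
Only numpy, scipy, OpenCV 4.12 (cv2) and the standard library are available. Lean on these libraries where they do the work, as an engineer would, in place of code of your own. Each camera call takes 0.05 s, during which the arm holds its last target. There are 200 camera calls.

### The job

Turn the black clamp knob clockwise until it clicks over its detent while the yellow-banded microscope objective still sits in its socket, then lift that objective out and present it to the inspection camera: threaded rear end facing straight into the camera lens, centred on the lens axis with the rear end 12 cm in front of the lens. Finish while holding it there, steady, in the gripper; do not put it down or let go. Do not push against the camera, and leave the blue-banded objective, slide box, dish and jar where they are.

Things in the scene. Friction and masses are not known exactly. Their poses are not given: they have to be found in the camera images.
- fixture: Grey clamp block fixed to the bench, 84 x 160 x 25 mm (x, y, z), on either side, turned up to 0.4 rad; origin at the centre of its underside, z up. In its frame (mm): socket hole at (0, -37.5), 22 wide, 12 deep; knob axis at (0, 37.5); behind the knob, at (0, 69.5), the pivot of a small brass detent strut lying under the knob, at most 32 mm above the bench.
- clamp_knob_grip (a point): Grip point on the knob's vertical axis, 64 mm above the bench; frame turns with the knob, z up. Knob: upright bar along this y, 42 mm long, 14 thick, top at 76 mm, on a 42 mm disc with its top at 40.5 mm. A steel keeper arm (12 mm wide, 35 to 39.5 mm above the bench) reaches 60.5 mm along -y from the axis; at the start it lies over the objective's collar and locks it in.
- clamp_knob (a joint): Knob angle in rad: 0 at the start (keeper over the objective), grows clockwise seen from above, stop at 1.3. A sprung detent resists with about 0.08 N m; past its dead centre at 0.65 the knob snaps to 1.3 and stays (let go earlier, it springs back to 0). Clicked over: beyond 1.05. The keeper is then clear, on the fixture's -x side.
- objective: Objective with the yellow band, bright metal, 65 mm long, about 0.13 kg, thread down in the socket. Origin: centre of its rear (threaded) face, 15 mm above the bench when seated; z runs along the barrel to the nose. Along z (mm): thread 20 wide 0 to 10, collar 38 wide 10 to 18, round barrel 25 wide 18 to 54 (grip at about 42), then a taper to the nose.
- objective_nose (a point): Centre of the objective's nose end face, 65 mm along the objective's z from its origin.
- camera_stand: Fixed stand of the inspection camera, base 110 x 100 x 12 mm, under 135 mm high, on the side where the fixture is not, turned up to 0.35 rad; origin at the centre of its underside, z up. The grey camera looks up and towards the stand's -x (the robot's side), its axis 35 degrees (0.611 rad) from vertical.
- camera_lens (a point): Centre of the camera's front glass, inside a white ring light 60 mm across; (-20, 0, 105) mm in the stand's frame. Its z points out of the lens along the optical axis.
- focus (a point): Empty point in the air on the optical axis, 120 mm in front of the lens glass, about 203 mm above the bench: the objective's rear face belongs here. Its z points along the axis away from the camera; the presented objective's z points the same way. Roll about the axis is free.
- spare_objective: Another objective of the same size with a blue band, standing thread down on the bench; leave it. Origin at the centre of its underside.
- slide_box: White closed slide box, 90 x 160 x 30 mm, on the bench to the left; leave it. Origin at the centre of its underside.
- petri_dish: Covered dish, violet, 92 mm across, 18 mm high, on the robot's side of the work; leave it. Origin at the centre of its underside.
- specimen_jar: Amber jar with white cap, 60 mm across, 75 mm high, on the right; leave it. Origin at the centre of its underside.
There are look-alikes about, which are no part of the job. Leave any red look-alike of the fixture alone.

How it is judged:
On the way, in this order (a step that is already met when the one before it is completed fails the run):
1. the clamp knob has clicked over (beyond 1.05 rad) with the objective still seated (value of joint clamp_knob above 1.05 rad and z of objective in the frame of fixture below 0.022 m), for 0.2 s.
2. the gripper has lifted the objective clear of the socket (z of objective in the frame of fixture above 0.06 m and contact force between objective and the fingers above 1 N), for 0.2 s.
At the end, for the whole second after the job is handed in: The gripper holds the objective still, clear of fixture and camera, over 150 mm up: rear face centre within 20 mm of the focus, axis within 0.2 rad of the optical axis, nose away from the camera; knob still beyond 1.05 rad; no bystander moved 20 mm (distance between objective and focus below 0.02 m and angle between the z axis of objective and the z axis of focus, either way round below 0.2 rad and z of objective_nose in the frame of focus above 0.03 m and contact force between objective and the fingers above 1 N and contact force between objective and camera_stand below 0.1 N and contact force between objective and fixture below 0.1 N and height (world z) of objective above 0.15 m and linear speed of objective below 0.03 m/s and value of joint clamp_knob above 1.05 rad and distance of each of spare_objective, slide_box, petri_dish, specimen_jar from where it was at the start of the episode below 0.02 m); the arm keeps its last pose, push and grip.
It fails at once if a bystander (blue-banded objective, slide box, dish, jar) is moved by more than 20 mm (distance of any of spare_objective, slide_box, petri_dish, specimen_jar from where it was at the start of the episode above 0.02 m).
It fails at once if the camera is pushed with more than 3 N (contact force between camera_stand and anything else above 3 N).
It also fails if it takes over 51 s, if anything falls off the work surface, if the arm or the gripper's body presses on something with over 40 N, if the wrist force passes 120 N, or if a joint passes its speed limit or range.

## Working session

There is one attempt and no reset: what is moved stays moved. The work goes in short steps, Python scripts to look and compute and a tool call to move; the robot and the scene stay as the last step left them, time stands still between calls to the robot, and variables do not carry over. Pictures are saved under pics/ and viewed, about 8 in all and at most 12, crops included, and the job is handed in when it is done.

Besides the shell and the picture viewer there is one more tool, called after "Emit:" as name(argument=value, ...), one argument or row to a line, values as JSON. carry_out: Moves the arm, as the interface text tells. Its arguments: {"type":"object","properties":{"increments":{"type":"array","items":{"type":"array","items":{"type":"array","items":{"type":"number"}}}},"grip_force":{"type":"number"}},"required":["increments"]}

```bash
ls; mkdir -p pics; python3 - <<'E'
from rig import *
import cv2
s=get_state();print({k:s[k] for k in('clock','tool_pos','tcp_rot','ft_force','grip_width')})
for n in('top','scene','wrist'):
    c=read_camera(n);cv2.imwrite(f'pics/{n}0.png',c['frame'][:,:,::-1]);print(n,c['K'],c['origin'],c['orientation'])
E
```

```text
pics
{'clock': 0.0, 'tool_pos': array([0.163276  , 0.52447436, 0.24422648]), 'tcp_rot': array([ 2.52889762,  1.86141172, -0.00287547]), 'ft_force': array([-0.22984485, -0.134871  ,  0.73462812]), 'grip_width': 0.08521057855009438}
top [[593.51668554   0.         328.97866786]
 [  0.         593.51668554 250.12077571]
 [  0.           0.           1.        ]] [ 0.37755161 -0.01557206  1.76786378] [-2.17589785  2.17944145 -0.08540573]
scene [[487.99808579   0.         317.50096666]
 [  0.         487.99808579 243.44915679]
 [  0.           0.           1.        ]] [ 0.93021341 -0.5259767   0.98074351] [-2.3776066  -0.78111537  0.27520612]
wrist [[371.64829954   0.         317.24136376]
 [  0.         371.64829954 244.21149115]
 [  0.           0.           1.        ]] [0.08888914 0.54840051 0.37372394] [2.3159171  1.70392339 0.26770583]
```

View pics/top0.png

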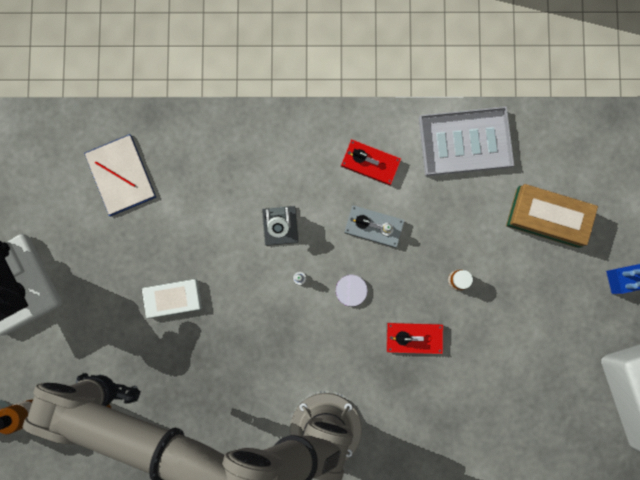

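View pics/scene0.png

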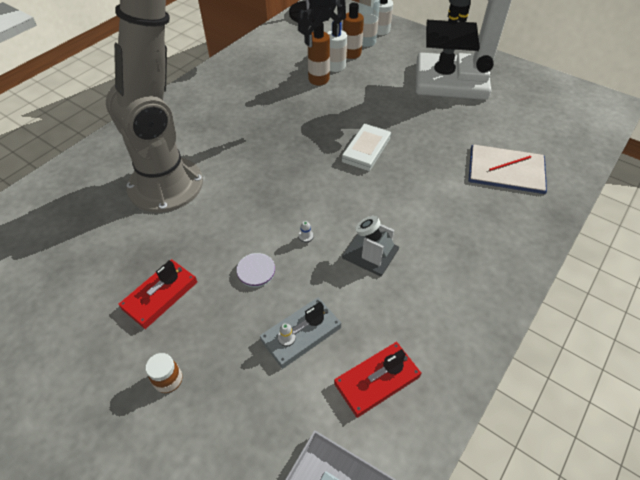

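The top view shows the grey fixture at about (375,226), with its knob at (363,221) and the objective at (387,229). The camera stand is at (280,226), the spare at (299,278), the dish at (351,291) and the jar at (461,280). The scene view shows the fixture at about (301,332) with its knob at (315,313), and the lens at (369,225). Next I'll make enlarged crops of both.

```bash
python3 - <<'E'
import cv2,numpy as np
t=cv2.imread('pics/top0.png');s=cv2.imread('pics/scene0.png')
a=cv2.resize(t[190:270,255:415],None,fx=5,fy=5,interpolation=cv2.INTER_CUBIC)[:300]
b=cv2.resize(s[205:375,250:420],None,fx=3.5,fy=3.5,interpolation=cv2.INTER_CUBIC)
cv2.imwrite('pics/tc.png',cv2.resize(t[200:260,255:415],None,fx=5,fy=5,interpolation=cv2.INTER_CUBIC));cv2.imwrite('pics/sc.png',b)
E
cat > h.py <<'E'
import numpy as np,cv2
from rig import *
from scipy.spatial.transform import Rotation as R
def ray(c,uv):
    K=c['K'];p=(np.array(uv,float)-K[:2,2])/K[0,0]
    return np.array(c['origin']),R.from_rotvec(c['orientation']).apply([*p,1])
def fray(c,uv):
    K=c['K'];p=(np.array(uv,float)-K[:2,2])/K[0,0];r=np.hypot(*p)
    d=np.array([*(p*np.sinc(r/np.pi)/1.0),np.cos(r)])
    return np.array(c['origin']),R.from_rotvec(c['orientation']).apply(d)
def plane(rd,z): o,d=rd;return o+d*(z-o[2])/d[2]
def tri(*rs):
    A=0;b=0
    for o,d in rs:
        d=d/np.linalg.norm(d);P=np.eye(3)-np.outer(d,d);A=A+P;b=b+P@o
    x=np.linalg.solve(A,b);return x,[np.linalg.norm((np.eye(3)-np.outer(d,d)/(d@d))@(x-o)) for o,d in rs]
E
```

```text
(no output)
```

View pics/tc.png

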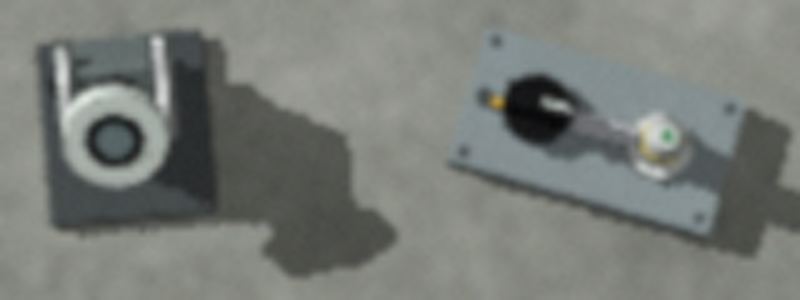

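View pics/sc.png

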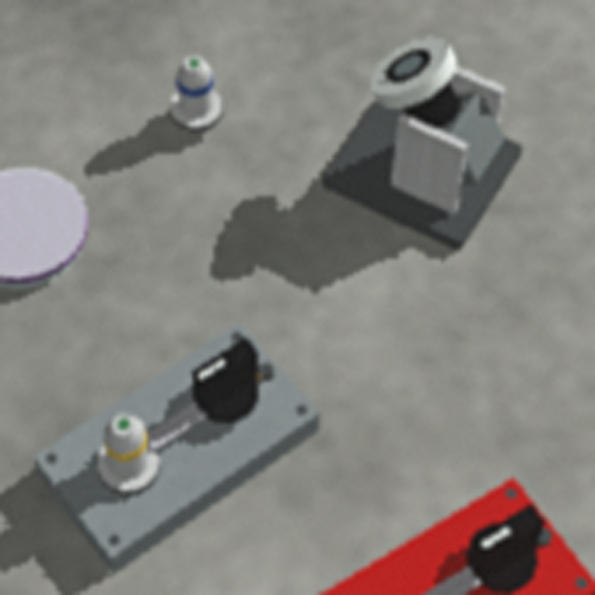

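The crops put the green nose dot at tc (667,135) / sc (123,425) and the lens glass at tc (115,140) / sc (407,66). The fixture's screw heads, top-face corners and stand base corners are readable too. Next I'll triangulate.

```bash
cat > m.py <<'E'
from h import *
T=read_camera('top');S=read_camera('scene')
t=lambda x,y:ray(T,(255+(x+.5)/5-.5,200+(y+.5)/5-.5))
s=lambda x,y:ray(S,(250+(x+.5)/3.5-.5,205+(y+.5)/3.5-.5))
def green(c,x0,y0,x1,y1):
    f=c['frame'][y0:y1,x0:x1].astype(float);w=np.clip(f[...,1]-f[...,0]-15,0,None);yy,xx=np.mgrid[y0:y1,x0:x1]
    return (xx*w).sum()/w.sum(),(yy*w).sum()/w.sum(),w.sum()
gt=green(T,380,220,395,236);gs=green(S,278,318,294,332);print(gt,gs)
N=tri(ray(T,gt[:2]),ray(S,gs[:2]));print('nose',N)
L=tri(t(115,140),s(407,66));print('lens',L, tri(t(116,134),s(414,74)))
scr=[tri(t(*a),s(*b)) for a,b in(((496,42),(301,409)),((730,108),(113,540)),((700,217),(52,457)))]
print('screws',scr)
C=np.array([plane(t(*p),.025)[:2] for p in((490,28),(745,108),(712,237),(450,163))])
cen=C.mean(0);d=(C[0]-C[1]+C[3]-C[2]);ang=np.arctan2(-d[0],d[1]);print('fix',cen,ang,[np.linalg.norm(C[i]-C[i-1]) for i in range(4)])
c,s_=np.cos(ang),np.sin(ang);M=np.array([[c,-s_],[s_,c]])
print('socket',cen+M@[0,-.0375],'knob',cen+M@[0,.0375])
pl=[plane(t(*p),.025)[:2] for p in((496,42),(730,108),(463,151),(700,217))];
e=pl[0]-pl[1]+pl[2]-pl[3];print('screw cen',np.mean(pl,0),np.arctan2(-e[0],e[1]))
B=np.array([plane(t(*p),.012)[:2] for p in((38,45),(205,30),(215,210),(55,228))])
d=(B[0]-B[1]+B[3]-B[2]);a2=np.arctan2(-d[0],d[1]);d=B[0]+B[1]-B[2]-B[3];a3=np.arctan2(d[1],d[0])
print('stand',B.mean(0),a2,a3,[np.linalg.norm(B[i]-B[i-1]) for i in range(4)])
a=(a2+a3)/2
print('lens pred',B.mean(0)+np.array([-.02*np.cos(a),-.02*np.sin(a)]))
print('spare',tri(ray(T,green(T,292,270,308,286)[:2]),ray(S,green(S,298,215,315,232)[:2])))
print('dish',plane(ray(T,(351.5,290.5)),.018))
E
python3 m.py
```

```text
(np.float64(388.1333333333333), np.float64(226.76296296296297), np.float64(135.0)) (np.float64(284.82421875), np.float64(325.703125), np.float64(256.0))
nose (array([ 0.58331348, -0.17909027,  0.07821176]), [np.float64(0.00025369517634881306), np.float64(0.0002536951763488214)])
lens (array([0.57797779, 0.13501216, 0.10222704]), [np.float64(0.001017093317760103), np.float64(0.001017093317760115)]) (array([0.58275325, 0.13550637, 0.09658333]), [np.float64(0.00017274204844676432), np.float64(0.0001727420484467639)])
screws [(array([ 0.6461718, -0.0832031,  0.0230329]), [np.float64(0.0003594206556413999), np.float64(0.0003594206556415598)]), (array([ 0.60632074, -0.2218729 ,  0.02245295]), [np.float64(0.0006990498039104035), np.float64(0.0006990498039102564)]), (array([ 0.54169055, -0.20274199,  0.02485798]), [np.float64(0.00011165939322727787), np.float64(0.00011165939322705821)])]
fix [ 0.59123184 -0.14356335] -0.2938803996470629 [np.float64(0.08397080140277238), np.float64(0.15804449836860285), np.float64(0.07919888188100142), np.float64(0.16041682821972464)]
socket [ 0.58036927 -0.17945562] knob [ 0.6020944  -0.10767109]
screw cen [ 0.59388195 -0.14241636] -0.27746289786728284
stand [0.59685711 0.13598733] 0.09930405980756957 0.07900521527912485 [np.float64(0.1103317509240135), np.float64(0.10014766502880318), np.float64(0.10823676595289373), np.float64(0.0956684683630389)]
lens pred [0.57693655 0.1342066 ]
spare (array([0.43930813, 0.07813056, 0.06288622]), [np.float64(0.0007179338776142474), np.float64(0.0007179338776142169)])
dish [ 0.40231777 -0.07519454  0.018     ]
```

Heights and sizes check out: nose at 78 mm against an expected 80, lens at 102 against 105, fixture 84 x 160 and base 110 x 100. Next I'll hover over the knob and look with the wrist camera.

```bash
cat >> h.py <<'E'
def go(target,zdir=(0,0,-1),xdir=None):
    "increment (rad, cm in tool axes) from the present pose to a TCP target with tool z, x (either way round)"
    s=get_state();p=np.array(s['tool_pos']);A=R.from_rotvec(s['tcp_rot']);z=np.array(zdir,float);z/=np.linalg.norm(z)
    for sg in(1,-1):
        x=sg*np.array(xdir,float);x-=z*(x@z);x/=np.linalg.norm(x)
        B=R.from_matrix(np.column_stack([x,np.cross(z,x),z]))
        print(sg,'turn',(A.inv()*B).as_rotvec().round(3),'shift cm',(A.inv().apply(np.array(target)-p)*100).round(2))
    print('t',round(s['clock'],2),'pos',p.round(4),'x',A.as_matrix()[:,0].round(3),'z',A.as_matrix()[:,2].round(3),'j',np.round(s['joints'],2),'w',round(s['grip_width'],4),'F',np.round(s['ft_force'],1))
E
python3 -c "
from h import *
a=-.28
go([.604,-.107,.2],xdir=[np.cos(a),np.sin(a),0])"
```

```text
1 turn [1.000e-03 1.000e-03 1.549e+00] shift cm [-47.23  60.85   4.53]
-1 turn [-1.000e-03  1.000e-03 -1.593e+00] shift cm [-47.23  60.85   4.53]
t 0.25 pos [0.1634 0.5249 0.2448] x [ 0.297  0.955 -0.001] z [-0.    -0.001 -1.   ] j [-1.31  0.31  0.01  1.51 -0.    1.32 -0.03] w 0.0856 F [ 0.2 -0.  -0.2]
```

Emit:
carry_out(
  increments=[
    [[0,0,0.078,-2.4,3.0,0,0],[0,0,0.155,-4.7,6.1,0,0],[0,0,0.232,-7.1,9.1,0,0],[0,0,0.31,-9.4,12.2,0,0],[0,0,0.387,-11.8,15.2,0,0],[0,0,0.465,-14.2,18.3,0,0],[0,0,0.542,-16.5,21.3,0,0],[0,0,0.62,-18.9,24.3,0,0]],
  ],
)

```text
clock: 0.92
tool_pos: [0.34, 0.2705, 0.2451]
tcp_rot: [2.979, 0.996, -0.0]
ft_force: [1.6, 0.3, -0.1]
grip_width: 0.0854
```

```bash
python3 -c "
from h import *
a=-.28
go([.604,-.107,.2],xdir=[np.cos(a),np.sin(a),0])"
```

```text
1 turn [0.    0.    0.925] shift cm [-1.62 46.04  4.53]
-1 turn [-0.000e+00  1.000e-03 -2.216e+00] shift cm [-1.62 46.04  4.53]
t 0.92 pos [0.34   0.2705 0.2451] x [ 0.799  0.602 -0.   ] z [ 0. -0. -1.] j [-0.98  0.07  0.29  1.81 -0.02  1.27 -0.04] w 0.0854 F [ 1.6  0.3 -0.1]
```

Emit:
carry_out(
  increments=[
    [[0,0,0.08,-0.1,3.8,0,0],[0,0,0.155,-0.3,7.7,0,0],[0,0,0.23,-0.4,11.5,0,0],[0,0,0.31,-0.5,15.3,0,0],[0,0,0.385,-0.7,19.2,0,0],[0,0,0.46,-0.8,23.0,0,0],[0,0,0.54,-0.9,26.8,0,0],[0,0,0.62,-1.1,30.7,0,0]],
  ],
)

```text
clock: 1.58
tool_pos: [0.5166, 0.0176, 0.2454]
tcp_rot: [-3.141, -0.035, -0.001]
ft_force: [1.8, 1.0, 0.2]
grip_width: 0.0856
```

```bash
python3 -c "
from h import *
a=-.28
go([.604,-.107,.2],xdir=[np.cos(a),np.sin(a),0])"
```

```text
1 turn [-0.    -0.     0.303] shift cm [ 8.46 12.65  4.54]
-1 turn [ 1.000e-03 -1.000e-03 -2.839e+00] shift cm [ 8.46 12.65  4.54]
t 1.58 pos [0.5166 0.0176 0.2454] x [1.    0.023 0.   ] z [ 0.  0. -1.] j [-0.56  0.27  0.62  1.62 -0.16  1.3   0.11] w 0.0856 F [1.8 1.  0.2]
```

Emit:
carry_out(
  increments=[
    [[0,0,0.06,1.7,2.5,0.8,0],[0,0,0.12,3.4,5.0,1.6,0],[0,0,0.18,5.1,7.6,2.4,0],[0,0,0.24,6.8,10.1,3.2,0],[0,0,0.303,8.5,12.6,4.0,0],[0,0,0.303,8.5,12.6,4.5,0],[0,0,0.303,8.5,12.6,4.5,0],[0,0,0.303,8.5,12.6,4.5,0]],
  ],
)

```text
clock: 2.25
tool_pos: [0.604, -0.1056, 0.1997]
tcp_rot: [-3.11, 0.438, 0.002]
ft_force: [0.1, 0.7, 0.0]
grip_width: 0.0856
```

```bash
python3 -c "
from h import *
a=-.28
go([.604,-.107,.2],xdir=[np.cos(a),np.sin(a),0])
c=read_camera('wrist');cv2.imwrite('pics/w1.png',c['frame'][:,:,::-1]);print(c['origin'],R.from_rotvec(c['orientation']).as_matrix().round(3))"
```

```text
1 turn [-0.001  0.002  0.   ] shift cm [ 0.04  0.14 -0.03]
-1 turn [-3.000e-03 -2.000e-03 -3.141e+00] shift cm [ 0.04  0.14 -0.03]
t 2.25 pos [ 0.604  -0.1056  0.1997] x [ 0.961 -0.276 -0.002] z [-0.001  0.002 -1.   ] j [-0.29  0.53  0.68  1.42 -0.34  1.31  0.13] w 0.0856 F [0.1 0.7 0. ]
[ 0.62736552 -0.0294969   0.32920162] [[ 0.961 -0.263 -0.087]
 [-0.277 -0.914 -0.296]
 [-0.002  0.308 -0.951]]
```

View pics/w1.png

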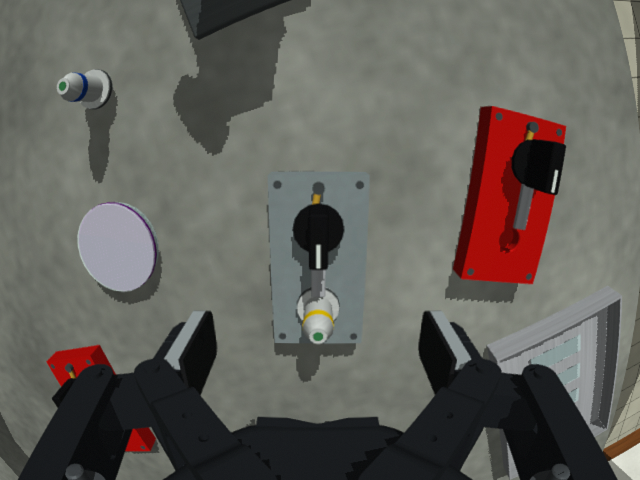

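The wrist view has the fixture straight ahead, with screws at (277,185), (360,185), (283,336) and (351,336). The knob disc is at (318,229), the white bar stripe at (318,257) and the green nose dot at (317,336).

```bash
python3 - <<'E'
from h import *
W=read_camera('wrist');f=W['frame'].astype(int)
P=[plane(fray(W,p),.025)[:2] for p in((277,185),(360,185),(283,336),(351,336))]
print('screws',np.round(P,4),np.mean(P,0))
e=P[0]+P[1]-P[2]-P[3];g=P[1]-P[0]+P[3]-P[2];print('yaw',np.arctan2(-e[0],e[1]),np.arctan2(g[1],g[0]))
# knob disc: dark blob
m=((f.max(2)<45)*255).astype(np.uint8);m[300:]=0;m[:195]=0;m[:,:285]=0;m[:,355:]=0
ys,xs=np.nonzero(m);print('blob',xs.min(),xs.max(),ys.min(),ys.max())
for v in range(205,275,8):
    q=xs[ys==v]; print(v,q.min() if len(q) else 0,q.max() if len(q) else 0)
w=(f.min(2)>170);w[:240]=0;w[280:]=0;w[:,:300]=0;w[:,335:]=0
ys,xs=np.nonzero(w);print('stripe',xs.mean(),ys.mean(),ys.min(),ys.max())
print('stripe@.076',plane(fray(W,(xs.mean(),ys.mean())),.076))
print('disc l/r @.0405',plane(fray(W,(293,229)),.0405),plane(fray(W,(344,229)),.0405))
T=read_camera('top');S=read_camera('scene')
gm=(f[...,1]-f[...,0]>30);gm[:325]=0;gm[345:]=0;gm[:,:305]=0;gm[:,330:]=0;ys,xs=np.nonzero(gm);print('green',xs.mean(),ys.mean())
print('nose',tri(ray(T,(388.13,226.76)),ray(S,(284.82,325.70)),fray(W,(xs.mean(),ys.mean()))))
print('stripe tri',tri(ray(T,(255+553.5/5-.5,200+102.5/5-.5)),ray(S,(250+212.5/3.5-.5,205+369.5/3.5-.5)),fray(W,(318,257))))
E
```

```text
screws [[ 0.5821 -0.0646]
 [ 0.6484 -0.0836]
 [ 0.5428 -0.2035]
 [ 0.6057 -0.2215]] [ 0.59474324 -0.14330459]
yaw -0.288033269575804 -0.27855953829071906
blob 293 342 205 294
205 315 321
213 299 336
221 295 341
229 293 342
237 294 341
245 298 337
253 308 327
261 308 327
269 309 325
stripe 318.0 257.0 246 268
stripe@.076 [ 0.60243226 -0.11715271  0.076     ]
disc l/r @.0405 [ 0.58610668 -0.10079916  0.0405    ] [ 0.62579241 -0.11215941  0.0405    ]
green 317.2835820895522 336.67164179104475
nose (array([ 0.58362365, -0.17948899,  0.07961393]), [np.float64(0.0007787210310936212), np.float64(0.0003031630201364387), np.float64(0.0005606252789386072)])
stripe tri (array([ 0.60269791, -0.1159484 ,  0.07570052]), [np.float64(0.002571632771990312), np.float64(0.0014480841678255715), np.float64(0.0012616793962080418)])
```

Emit:
carry_out(
  increments=[
    [[-0.001,0.002,0,0.1,0.1,3.0,0],[-0.001,0.002,0,0.1,0.1,6.0,0],[-0.001,0.002,0,0.1,0.1,9.0,0.2],[-0.001,0.002,0,0.1,0.1,11.5,0.3],[-0.001,0.002,0,0.1,0.1,13.0,0.4],[-0.001,0.002,0,0.1,0.1,13.9,0.4],[-0.001,0.002,0,0.1,0.1,13.9,0.4],[-0.001,0.002,0,0.1,0.1,13.9,0.4]],
  ],
  grip_force=40,
)

```text
clock: 3.12
tool_pos: [0.606, -0.1054, 0.063]
tcp_rot: [-3.111, 0.433, -0.007]
ft_force: [0.0, 0.7, -0.2]
grip_width: 0.0514
```

```bash
python3 -c "
from h import *
a=-.283
go([.6048,-.1072,.06],xdir=[np.cos(a),np.sin(a),0])"
```

```text
1 turn [-0.001 -0.004  0.006] shift cm [-0.07  0.21  0.3 ]
-1 turn [ 7.000e-03 -2.000e-03 -3.135e+00] shift cm [-0.07  0.21  0.3 ]
t 3.12 pos [ 0.606  -0.1054  0.063 ] x [ 0.962 -0.273  0.004] z [ 0.004  0.    -1.   ] j [-0.26  0.66  0.62  1.58 -0.43  1.04  0.2 ] w 0.0514 F [ 0.   0.7 -0.2]
```

Emit:
carry_out(
  increments=[
    [[0,-0.004,0.006,-0.1,0.2,0.3,0.4],[0,-0.004,0.006,-0.1,0.2,0.3,0.4],[0,-0.004,0.006,-0.1,0.2,0.3,0.6],[0,-0.004,0.006,-0.1,0.2,0.3,0.8],[0,-0.004,0.006,-0.1,0.2,0.3,1],[0,-0.004,0.006,-0.1,0.2,0.3,1],[0,-0.004,0.006,-0.1,0.2,0.3,1],[0,-0.004,0.006,-0.1,0.2,0.3,1]],
  ],
  grip_force=40,
)

```text
clock: 3.78
tool_pos: [0.6042, -0.1069, 0.0607]
tcp_rot: [-3.108, 0.443, 0.0]
ft_force: [-2.3, 1.1, 5.8]
grip_width: 0.0138
```

Emit:
carry_out(
  increments=[
    [[0,0,0.09,0,0,0,1],[0,0,0.18,0,0,0,1],[0,0,0.27,0,0,0,1],[0,0,0.36,0,0,0,1],[0,0,0.45,0,0,0,1],[0,0,0.54,0,0,0,1],[0,0,0.63,0,0,0,1],[0,0,0.72,0,0,0,1]],
  ],
)

```text
clock: 4.45
tool_pos: [0.6045, -0.1071, 0.0607]
tcp_rot: [-2.75, 1.515, -0.0]
ft_force: [-0.1, -0.9, 1.6]
grip_width: 0.0133
```

```bash
python3 -c "
from h import *
a=-.283-1.27
go([.6048,-.1072,.06],xdir=[np.cos(a),np.sin(a),0])"
```

```text
1 turn [-0.001  0.001  0.546] shift cm [ 0.02 -0.02  0.07]
-1 turn [-1.000e-03 -1.000e-03 -2.596e+00] shift cm [ 0.02 -0.02  0.07]
t 4.45 pos [ 0.6045 -0.1071  0.0607] x [ 0.534 -0.845 -0.001] z [ 0.001  0.001 -1.   ] j [-0.36  0.71  0.79  1.58 -0.56  1.08 -0.43] w 0.0133 F [-0.1 -0.9  1.6]
```

Emit:
carry_out(
  increments=[
    [[0,0,0.09,0,0,0,1],[0,0,0.18,0,0,0,1],[0,0,0.27,0,0,0,1],[0,0,0.36,0,0,0,1],[0,0,0.45,0,0,0,1],[0,0,0.54,0,0,0,1],[0,0,0.54,0,0,0,1],[0,0,0.54,0,0,0,1]],
  ],
)

```text
clock: 5.12
tool_pos: [0.6045, -0.1074, 0.0607]
tcp_rot: [-2.249, 2.192, -0.001]
ft_force: [-0.8, 0.6, 1.1]
grip_width: 0.013
```

```bash
python3 -c "
from h import *
a=-.283-1.27
go([.6048,-.1072,.06],xdir=[np.cos(a),np.sin(a),0]);print(get_state()['moment'])"
```

```text
1 turn [-0.001  0.     0.008] shift cm [-0.02 -0.03  0.07]
-1 turn [-0.000e+00 -1.000e-03 -3.134e+00] shift cm [-0.02 -0.03  0.07]
t 5.12 pos [ 0.6045 -0.1074  0.0607] x [ 0.026 -1.    -0.   ] z [ 0.001  0.    -1.   ] j [-0.43  0.76  0.91  1.59 -0.65  1.12 -0.9 ] w 0.013 F [-0.8  0.6  1.1]
[-0.13938281  0.21105605 -0.10162119]
```

Emit:
carry_out(
  increments=[
    [[0,0,0.01,0,0,0,0.55],[0,0,0.01,0,0,0,0.55],[0,0,0.01,0,0,0,0.55],[0,0,0.01,0,0,-1,0.55],[0,0,0.01,0,0,-3,0.55],[0,0,0.01,0,0,-6,0.55],[0,0,0.01,0,0,-9,0.5],[0,0,0.01,0,0,-12,0.5]],
  ],
)

```text
clock: 5.78
tool_pos: [0.6043, -0.1076, 0.1826]
tcp_rot: [-2.238, 2.203, -0.001]
ft_force: [-0.1, -0.0, 0.6]
grip_width: 0.0427
```

```bash
python3 -c "
from h import *
a=-.283-1.27
go([.5836,-.1793,.17],xdir=[np.cos(a),np.sin(a),0])
c=read_camera('wrist');cv2.imwrite('pics/w2.png',c['frame'][:,:,::-1])"
```

```text
1 turn [-0.001 -0.    -0.002] shift cm [7.13 2.18 1.26]
-1 turn [-0.00e+00  2.00e-03  3.14e+00] shift cm [7.13 2.18 1.26]
t 5.78 pos [ 0.6043 -0.1076  0.1826] x [ 0.016 -1.     0.   ] z [ 0.001  0.    -1.   ] j [-0.46  0.65  1.    1.45 -0.55  1.34 -0.98] w 0.0427 F [-0.1 -0.   0.6]
```

View pics/w2.png

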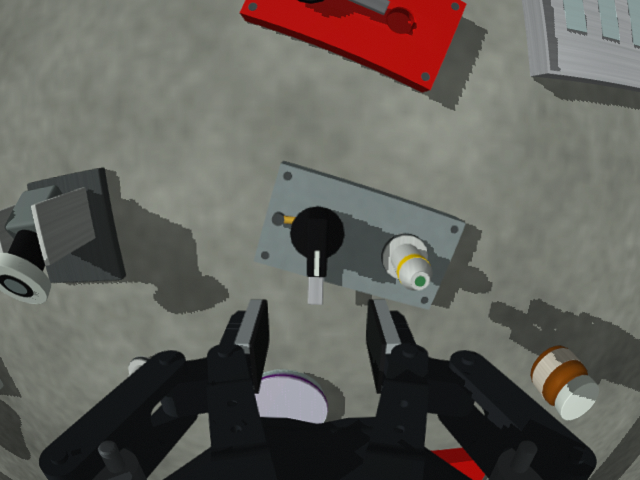

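The picture shows the keeper swung over to point at the robot, ending at (315,300). The objective is still seated with its nose at (420,281), so the knob has clicked. Next is moving above the objective while turning the jaws back.

Emit:
carry_out(
  increments=[
    [[0,0,-0.1,0.9,0.3,0,0.4],[0,0,-0.2,1.8,0.6,0,0.2],[0,0,-0.31,2.7,0.8,0,0.2],[0,0,-0.42,3.6,1.1,0,0.2],[0,0,-0.53,4.5,1.4,0,0.2],[0,0,-0.64,5.4,1.7,0,0.2],[0,0,-0.75,6.3,2.0,0,0.2],[0,0,-0.86,7.1,2.2,0,0.2]],
  ],
)

```text
clock: 6.5
tool_pos: [0.5866, -0.1819, 0.1904]
tcp_rot: [-2.955, 1.062, -0.022]
ft_force: [-0.5, 0.0, -0.6]
grip_width: 0.0687
```

```bash
python3 -c "
from h import *
a=-.283
go([.5836,-.1793,.13],xdir=[np.cos(a),np.sin(a),0])"
```

```text
1 turn [-0.003 -0.014 -0.407] shift cm [-0.47  0.02  6.04]
-1 turn [-0.019  0.005  2.735] shift cm [-0.47  0.02  6.04]
t 6.5 pos [ 0.5866 -0.1819  0.1904] x [ 0.771 -0.636  0.012] z [ 0.013 -0.003 -1.   ] j [-0.24  0.56  0.81  1.45 -0.42  1.29 -0.09] w 0.0687 F [-0.5  0.  -0.6]
```

Emit:
carry_out(
  increments=[
    [[0,-0.014,-0.1,-0.2,0,1.0,0.2],[0,-0.014,-0.2,-0.4,0,2.5,0.2],[0,-0.014,-0.3,-0.5,0,4.0,0.2],[0,-0.014,-0.407,-0.5,0,5.5,0.2],[0,-0.014,-0.407,-0.5,0,6,0.2],[0,-0.014,-0.407,-0.5,0,6,0.2],[0,-0.014,-0.407,-0.5,0,6,0.2]],
  ],
)

```text
clock: 7.08
tool_pos: [0.5837, -0.1793, 0.131]
tcp_rot: [-3.107, 0.446, -0.002]
ft_force: [0.8, -0.1, -0.6]
grip_width: 0.0684
```

```bash
python3 -c "
from h import *
a=-.283
go([.5836,-.1793,.053],xdir=[np.cos(a),np.sin(a),0])"
```

```text
1 turn [-0.003 -0.001 -0.002] shift cm [-0.02  0.03  7.8 ]
-1 turn [-1.000e-03  5.000e-03  3.139e+00] shift cm [-0.02  0.03  7.8 ]
t 7.08 pos [ 0.5837 -0.1793  0.131 ] x [ 0.96  -0.281  0.001] z [ 0.002  0.003 -1.   ] j [-0.18  0.59  0.69  1.52 -0.4   1.17  0.29] w 0.0684 F [ 0.8 -0.1 -0.6]
```

Emit:
carry_out(
  increments=[
    [[0,0,0,0,0,2,0.2],[0,0,0,0,0,4,0.2],[0,0,0,0,0,6,0.2],[0,0,0,0,0,7,0.2],[0,0,0,0,0,7.8,0.2],[0,0,0,0,0,7.8,0.2],[0,0,0,0,0,7.8,0.2],[0,0,0,0,0,7.8,0.3]],
  ],
)

```text
clock: 7.75
tool_pos: [0.5849, -0.1797, 0.0544]
tcp_rot: [-3.107, 0.446, -0.006]
ft_force: [-0.4, 0.7, -0.1]
grip_width: 0.06
```

```bash
python3 -c "
from h import *
a=-.283
go([.5836,-.1793,.053],xdir=[np.cos(a),np.sin(a),0])"
```

```text
1 turn [-0.003 -0.004 -0.002] shift cm [-0.14 -0.    0.14]
-1 turn [-0.006  0.005  3.139] shift cm [-0.14 -0.    0.14]
t 7.75 pos [ 0.5849 -0.1797  0.0544] x [ 0.96  -0.282  0.004] z [ 0.004  0.002 -1.   ] j [-0.15  0.67  0.64  1.59 -0.45  1.03  0.34] w 0.06 F [-0.4  0.7 -0.1]
```

Emit:
carry_out(
  increments=[
    [[-0.003,-0.004,0,-0.1,0,0.1,0.4],[-0.003,-0.004,0,-0.1,0,0.1,0.5],[-0.003,-0.004,0,-0.1,0,0.1,0.7],[-0.003,-0.004,0,-0.1,0,0.1,1],[-0.003,-0.004,0,-0.1,0,0.1,1],[-0.003,-0.004,0,-0.1,0,0.1,1],[-0.003,-0.004,0,-0.1,0,0.1,1],[-0.003,-0.004,0,-0.1,0,0.1,1]],
  ],
  grip_force=50,
)

```text
clock: 8.42
tool_pos: [0.5842, -0.1794, 0.0541]
tcp_rot: [-3.109, 0.447, -0.0]
ft_force: [-1.9, 0.7, 5.6]
grip_width: 0.0234
```

Emit:
carry_out(
  increments=[
    [[0,0,0,0,0,-0.5,1],[0,0,0,0,0,-1.5,1],[0,0,0,0,0,-3.5,1],[0,0,0,0,0,-6,1],[0,0,0,0,0,-9,1],[0,0,0,0,0,-12,1],[0,0,0,0,0,-15,1],[0,0,0,0,0,-18,1]],
  ],
)

```text
clock: 9.08
tool_pos: [0.5838, -0.1796, 0.236]
tcp_rot: [-3.11, 0.447, -0.001]
ft_force: [0.7, 0.7, -0.8]
grip_width: 0.0235
```

```bash
python3 - <<'E'
from h import *
L=np.array([.578,.135,.105])
for a in(.09,):
    d=np.array([-np.sin(.611)*np.cos(a),-np.sin(.611)*np.sin(a),np.cos(.611)]);F=L+.12*d;print('focus',F,d)
    t=F+.037*d;print('tcp',t)
    for yaw in(0,.15,.3): go(t+[0,0,.03],zdir=-d,xdir=[np.cos(yaw),np.sin(yaw),0])
E
```

```text
focus [0.50943621 0.12881254 0.20328897] [-0.57136496 -0.05156214  0.81907474]
tcp [0.4882957  0.12690474 0.23359473]
1 turn [ 0.147  0.594 -0.258] shift cm [-17.8  -26.71  -2.77]
-1 turn [ 0.85  -0.211  2.752] shift cm [-17.8  -26.71  -2.77]
t 9.08 pos [ 0.5838 -0.1796  0.236 ] x [ 0.959 -0.282  0.   ] z [ 0. -0. -1.] j [-0.19  0.51  0.73  1.37 -0.34  1.39  0.24] w 0.0235 F [ 0.7  0.7 -0.8]
1 turn [ 0.093  0.609 -0.435] shift cm [-17.8  -26.71  -2.77]
-1 turn [ 0.825 -0.126  2.582] shift cm [-17.8  -26.71  -2.77]
t 9.08 pos [ 0.5838 -0.1796  0.236 ] x [ 0.959 -0.282  0.   ] z [ 0. -0. -1.] j [-0.19  0.51  0.73  1.37 -0.34  1.39  0.24] w 0.0235 F [ 0.7  0.7 -0.8]
1 turn [ 0.038  0.62  -0.61 ] shift cm [-17.8  -26.71  -2.77]
-1 turn [ 0.798 -0.049  2.412] shift cm [-17.8  -26.71  -2.77]
t 9.08 pos [ 0.5838 -0.1796  0.236 ] x [ 0.959 -0.282  0.   ] z [ 0. -0. -1.] j [-0.19  0.51  0.73  1.37 -0.34  1.39  0.24] w 0.0235 F [ 0.7  0.7 -0.8]
```

Emit:
carry_out(
  increments=[
    [[0.005,0.03,-0.02,-0.9,-1.3,-0.2,1],[0.012,0.076,-0.055,-2.2,-3.3,-0.4,1],[0.018,0.114,-0.082,-3.3,-5.0,-0.6,1],[0.024,0.152,-0.11,-4.5,-6.7,-0.8,1],[0.03,0.19,-0.137,-5.6,-8.4,-1.0,1],[0.036,0.228,-0.164,-6.7,-10.0,-1.2,1],[0.042,0.267,-0.19,-7.8,-11.7,-1.4,1],[0.047,0.305,-0.218,-8.9,-13.4,-1.6,1]],
  ],
)

```text
clock: 9.75
tool_pos: [0.5353, -0.0255, 0.2522]
tcp_rot: [-3.099, 0.102, -0.484]
ft_force: [-0.1, -0.2, -1.5]
grip_width: 0.0235
```

```bash
python3 - <<'E'
from h import *
d=np.array([-.5714,-.0516,.8191])
go(np.array([.4883,.1269,.2636]),zdir=-d,xdir=[np.cos(.15),np.sin(.15),0])
E
```

```text
1 turn [ 0.045  0.302 -0.217] shift cm [ -5.11 -14.92  -2.62]
-1 turn [ 0.442 -0.066  2.891] shift cm [ -5.11 -14.92  -2.62]
t 9.75 pos [ 0.5353 -0.0255  0.2522] x [ 0.95  -0.065  0.305] z [ 0.305 -0.006 -0.952] j [-0.62  0.07  0.68  1.85 -0.06  0.93  0.01] w 0.0235 F [-0.1 -0.2 -1.5]
```

Emit:
carry_out(
  increments=[
    [[0.006,0.038,-0.027,-0.6,-1.9,-0.3,1],[0.011,0.075,-0.054,-1.3,-3.7,-0.7,1],[0.017,0.113,-0.081,-1.9,-5.6,-1.0,1],[0.022,0.151,-0.108,-2.6,-7.5,-1.3,1],[0.028,0.189,-0.136,-3.2,-9.3,-1.6,1],[0.034,0.227,-0.163,-3.8,-11.2,-2.0,1],[0.04,0.264,-0.19,-4.5,-13.0,-2.3,1],[0.045,0.302,-0.217,-5.1,-14.9,-2.6,1]],
  ],
)

```text
clock: 10.42
tool_pos: [0.4876, 0.1267, 0.2637]
tcp_rot: [-2.981, -0.244, -0.946]
ft_force: [-0.1, -0.1, -1.6]
grip_width: 0.0233
```

```bash
python3 - <<'E'
from h import *
d=np.array([-.5714,-.0516,.8191])
go(np.array([.4883,.1269,.2336]),zdir=-d,xdir=[np.cos(.15),np.sin(.15),0])
for n in('top','scene'):
    c=read_camera(n);cv2.imwrite(f'pics/{n}3.png',c['frame'][:,:,::-1])
c=read_camera('wrist');cv2.imwrite('pics/w3.png',c['frame'][:,:,::-1])
E
```

```text
1 turn [ 0.    -0.002 -0.   ] shift cm [-1.66 -0.13  2.5 ]
-1 turn [-2.000e-03 -0.000e+00  3.142e+00] shift cm [-1.66 -0.13  2.5 ]
t 10.42 pos [0.4876 0.1267 0.2637] x [0.806 0.146 0.573] z [ 0.573  0.052 -0.818] j [-0.78 -0.19  0.31  2.15  0.46  0.63 -0.59] w 0.0233 F [-0.1 -0.1 -1.6]
```

View pics/w3.png

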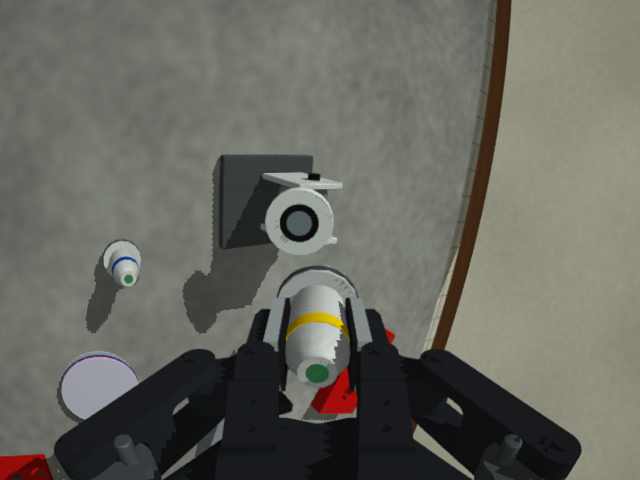

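The wrist view shows the objective held upright in the jaws, with its nose dot at (317,373) and the lens glass at (300,222). Next I'll check the nose against its prediction and refine the lens position.

```bash
python3 - <<'E'
from h import *
s=get_state();p=np.array(s['tool_pos']);A=R.from_rotvec(s['tcp_rot']).as_matrix()
W=read_camera('wrist');T=read_camera('top');S=read_camera('scene')
def fproj(c,X):
    q=R.from_rotvec(c['orientation']).inv().apply(np.array(X)-c['origin']);r=np.hypot(q[0],q[1]);th=np.arctan2(r,q[2]);return c['K'][:2,2]+c['K'][0,0]*th*q[:2]/r
def green(c,x0,y0,x1,y1):
    f=c['frame'][y0:y1,x0:x1].astype(int);y,x=np.nonzero(f[...,1]-f[...,0]>30);return (x.mean()+x0,y.mean()+y0,len(x)) if len(x) else None
print('nose pred',fproj(W,p-.0259*A[:,2]),'seen',green(W,290,350,345,395))
print('collar top pred',fproj(W,p+.0211*A[:,2]))
# ellipse of lens (dark ring+glass) in wrist view: ring-light white blob
f=W['frame'].astype(int);w=((f.min(2)>150)*255).astype(np.uint8);w[:185]=0;w[258:]=0;w[:,:255]=0;w[:,345:]=0
k=((f.max(2)<60)*255).astype(np.uint8);k[:200]=0;k[246:]=0;k[:,:276]=0;k[:,325:]=0
cs,_=cv2.findContours(k,cv2.RETR_EXTERNAL,cv2.CHAIN_APPROX_NONE);e=cv2.fitEllipse(max(cs,key=len));print('lens ring',e)
def ring(c,x0,y0,x1,y1):
    f=c['frame'][y0:y1,x0:x1].astype(int);k=((f.max(2)<70)*255).astype(np.uint8)
    cs,_=cv2.findContours(k,cv2.RETR_EXTERNAL,cv2.CHAIN_APPROX_NONE);e=cv2.fitEllipse(max(cs,key=len));return (e[0][0]+x0,e[0][1]+y0),e[1]
ts=cv2.imread('pics/top0.png')[:,:,::-1];ss=cv2.imread('pics/scene0.png')[:,:,::-1]
t=ring({'frame':ts},271,221,286,236);c=ring({'frame':ss},358,215,376,232);print(t,c)
print('lens 3 views',tri(ray(T,t[0]),ray(S,c[0]),fray(W,e[0])))
print('lens W on .105',plane(fray(W,e[0]),.105),'T',plane(ray(T,t[0]),.105),'S',plane(ray(S,c[0]),.105))
# scene view visibility
print('scene green',green(S,250,100,420,215),green(T,255,150,330,260))
B=[plane(fray(W,q),.012)[:2] for q in((221,154),(313,155),(220,249))];print('base corners',np.round(B,4), 'edge yaw',np.arctan2(*(B[0]-B[2])[::-1]),np.arctan2(*(B[1]-B[0])[::-1])+np.pi/2)
E
```

```text
nose pred [313.07685452 371.3422265 ] seen (np.float64(317.0029761904762), np.float64(372.8333333333333), 336)
collar top pred [314.12743968 308.02106381]
lens ring ((297.8816223144531, 219.94406127929688), (36.30673599243164, 37.33224105834961), 104.52208709716797)
((277.5, 227.71150541305542), (9.2098970413208, 9.787565231323242)) ((366.0843200683594, 223.46321868896484), (5.297672748565674, 12.188254356384277))
lens 3 views (array([0.57838113, 0.13471269, 0.10380237]), [np.float64(0.001076293429001951), np.float64(0.0011587100950907656), np.float64(0.0007349043750255762)])
lens W on .105 [0.57844429 0.13476458 0.105     ] T [0.57813388 0.13567845 0.105     ] S [0.57859705 0.13250033 0.105     ]
scene green None None
base corners [[0.5376 0.1799]
 [0.6489 0.1891]
 [0.5468 0.08  ]] edge yaw 1.66268781374336 1.6529734665870666
```

View pics/scene3.png

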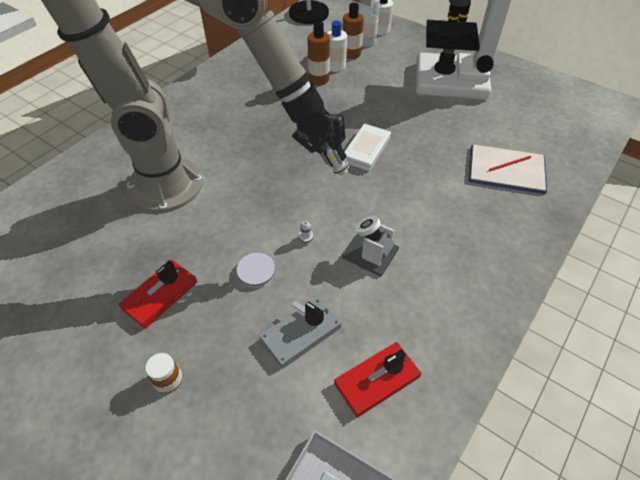

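The scene view shows the objective held near (338,162) above the stand, the knob turned over, and the bystanders in place. The lens from three views, (0.578, 0.135, 0.104), agrees with the stand geometry. What's left is the final descent of about 28 mm.

```bash
python3 - <<'E'
from h import *
d=np.array([-.5715,-.0504,.8191])
go(np.array([.4875,.1267,.2352]),zdir=-d,xdir=[np.cos(.15),np.sin(.15),0])
E
```

```text
1 turn [ 0.     0.    -0.003] shift cm [-1.71 -0.27  2.26]
-1 turn [ 0.000e+00 -1.000e-03  3.139e+00] shift cm [-1.71 -0.27  2.26]
t 10.72 pos [0.4888 0.1254 0.2636] x [0.807 0.144 0.572] z [ 0.571  0.05  -0.819] j [-0.78 -0.18  0.31  2.15  0.45  0.63 -0.58] w 0.0239 F [-0.1 -0.1 -1.4]
```

Emit:
carry_out(
  increments=[
    [[0,0,0,-0.3,0,0.4,1],[0,0,0,-0.7,-0.1,0.9,1],[0,0,0,-1.1,-0.1,1.5,1],[0,0,0,-1.5,-0.2,2.0,1],[0,0,0,-1.7,-0.2,2.3,1],[0,0,0,-1.7,-0.2,2.3,1],[0,0,0,-1.7,-0.2,2.3,1],[0,0,0,-1.7,-0.2,2.3,1]],
  ],
)

```text
clock: 11.38
tool_pos: [0.4882, 0.1261, 0.2352]
tcp_rot: [-2.982, -0.24, -0.944]
ft_force: [0.8, 0.1, -1.6]
grip_width: 0.0233
```

```bash
python3 - <<'E'
from h import *
d=np.array([-.5715,-.0504,.8191])
go(np.array([.4875,.1267,.2352]),zdir=-d,xdir=[np.cos(.15),np.sin(.15),0])
s=get_state();z=R.from_rotvec(s['tcp_rot']).as_matrix()[:,2];rear=s['tool_pos']+.0391*z
F=np.array([.5784,.1347,.105])+.12*d;print('rear-focus mm',(rear-F)*1000,'angle',np.arccos(-z@d),'vel',np.abs(s['joint_vel']).max())
S=read_camera('scene');T=read_camera('top');W=read_camera('wrist')
# objective's nose: compare wrist seen
f=W['frame'].astype(int);y,x=np.nonzero((f[...,1]-f[...,0]>30)[350:395,290:345]);print('nose px',x.mean()+290,y.mean()+350)
a=S['frame'][120:220,290:420];b=T['frame'][190:270,240:420]
cv2.imwrite('pics/fin.png',np.vstack([cv2.resize(a,(520,400),interpolation=cv2.INTER_CUBIC)[:280],cv2.resize(b,(520,231),interpolation=cv2.INTER_CUBIC)])[:,:,::-1])
E
```

```text
1 turn [ 0.    -0.    -0.003] shift cm [-0.05 -0.07 -0.03]
-1 turn [-0.000e+00 -1.000e-03  3.139e+00] shift cm [-0.05 -0.07 -0.03]
t 11.38 pos [0.4882 0.1261 0.2352] x [0.807 0.144 0.572] z [ 0.572  0.05  -0.819] j [-0.76 -0.15  0.31  2.2   0.48  0.55 -0.63] w 0.0233 F [ 0.8  0.1 -1.6]
rear-focus mm [ 0.73682152 -0.57229133 -0.06242272] angle nan vel 0.008106571439194916
nose px 316.99703264094956 372.86053412462905<stdin>:5: RuntimeWarning: invalid value encountered in arccos
```

View pics/fin.png

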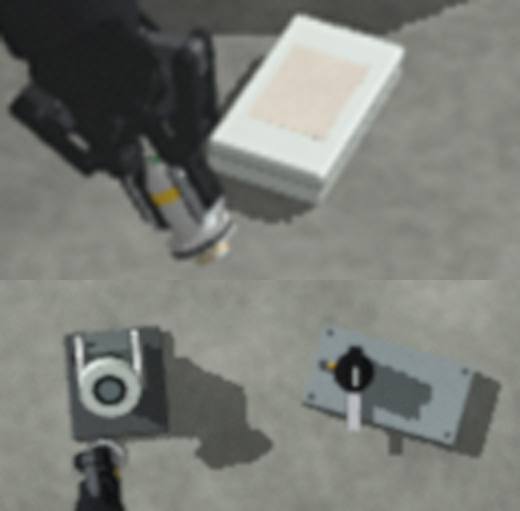

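The scene half shows the thread end at crop (213,250), about pixel (343.2,182.4), with the collar square to the barrel. The top half shows the knob turned over and the objective clear of the camera. I'll do one independent check of the rear end, then hand in.

```bash
python3 - <<'E'
from h import *
S=read_camera('scene');s=get_state();z=R.from_rotvec(s['tcp_rot']).as_matrix()[:,2]
for X in(s['tool_pos']+.0391*z,np.array([.5098,.1287,.2033]),s['tool_pos']+.0211*z):
    q=R.from_rotvec(S['orientation']).inv().apply(X-S['origin']);print(X.round(4),S['K'][:2,2]+S['K'][0,0]*q[:2]/q[2])
print('vel',np.abs(s['joint_vel']).max());print(job_done())
E
```

```text
[0.5105 0.1281 0.2034] [342.59768681 182.43668391]
[0.5098 0.1287 0.2033] [342.46926221 182.18699181]
[0.5002 0.1272 0.2182] [338.77239533 175.97956707]
vel 0.003705722082277726
the job is handed in; nothing more can be done
None
```

I handed the job in at about 11.5 s. The gripper is holding the yellow-banded objective still in front of the inspection camera. `job_done()` gives no verdict, so success rests on my own checks.

- **Knob:** I gripped the bar and turned it about 1.27 rad clockwise. Later pictures, after I let go, show the keeper still swung to the fixture's -x side, and the objective was still in its socket when the knob clicked.
- **Lift and present:** I lifted the objective out from above, gripping the barrel at about 50 N. I then tilted it 35° onto the optical axis with the nose away from the camera.
- **Position check:** From the tool pose, the rear face is about 1 mm from the computed focus. The scene camera saw the thread end at about (343.2, 182.4), against a predicted (342.6, 182.4).
- **Axis check:** The tool axis matches the optical axis to within rounding; the angle printout itself came out as nan because of that rounding.
- **Stillness and bystanders:** The arm was nearly still, with joint speeds under 0.01 rad/s. The bystanders look unmoved in the pictures, but I did not re-measure them.

**Small disagreements:**
- In the wrist view the nose sat about 4 px (1–2 mm) from its predicted place, about the 2 mm calibration error. Taken as a real tilt in the grip, it would be about 0.05 rad, well inside the 0.2 rad limit.
- The barrel read 23.4 mm between the pads instead of 25 mm; the knob bar read about 1 mm low in the same way.
- The lens height from three views was 103.8 mm, against 105 mm in the text.

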